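# Lift the pawl and crank the loaded tin tray down onto its stop

## Robot

A 6-joint arm with a two-finger parallel gripper is mounted at the origin on the work surface. World frame = base frame: x ahead of the robot, y to its left, z up, the work surface at z = 0. Lengths are in m, angles in rad, forces in N, time in s.
With the tool pointing down it reaches from about 0.375 to 0.9 m from the base axis. Payload 3.1 kg.
Tool frame: the origin (TCP) lies where the fingers leave the gripper's body, on its centre line; the fingertips stand 73 mm ahead of it and the grasp point (between the pads) lies 54 mm ahead of it; z points along the fingers, y is the line along which they close (so a half turn about z gives the same grasp; the last joint's range is limited). The gripper opens to 85 mm and grips with 20 to 120 N. Pads are 22 mm wide; open, the fingers measure 114 mm over their backs; the gripper's body (76 mm by 85 mm) begins 54 mm behind the grasp point. The pads swing forward as they close: fully open they stand 13 mm farther back than shut.
Start: joints at [1.147, 0.527, 1.433, -0, 1.181, -0.178], TCP at [0.152, 0.606, 0.304] pointing down, gripper open.
Joint ranges: [-3.08, 3.08], [-0.75, 2.2], [0.22, 2.44], [-1.43, 4.57], [0, 2.65], [-2.85, 2.85]. Speed limits (rad/s): [2.79, 2.79, 3.14, 3.14, 3.14, 3.14].

## Interface

Orientations are given as a unit quaternion [x, y, z, w].
In Python, from station import manip gives the robot as it stands.
- The arm moves only by the shell command python3 -m crank 'ROWS' [FORCE]. ROWS is JSON, a list of rows, each an object with "dp": the shift along the tool's x, y, z normalised to -1 to 1, where 1 is 50 cm, a list of three; "delta_rot": the turn, a rotation vector about the tool's x, y, z normalised to -1 to 1, where 1 is 2 pi rad, a list of three; "fingers": the opening, from -1 (shut) to 1 (fully open). A call has 1 to 12 rows; each row shifts and turns the commanded pose from where the row before left it, along the tool's axes as they then stand; what a row does not reach is not made up. A row lasts 1/12 s, in which the tool goes at most 41.7 mm and 7.16 degrees, less where a joint would pass 70% of its speed; a pose out of reach is approached as far as the arm can. A call with a number of a shift or a turn outside -1 to 1 is refused whole. A call with a gripper value outside its range is refused whole. The fingers move at their own pace and stop on an object; FORCE is the grip in N (left out, the last holds). Time passes only in rows, so rows that do not move let the fingers close. It gives the time, the measured TCP pose, the force, the opening and the grip force at its end, in the units of the state.
- manip.sense(): the state, without advancing time (a new reading comes with each control period).
- manip.snapshot(name): name is "scene" or "side" or "wrist"; returns (picture, depth): 420x560x3 uint8, red, green, blue; 420x560 float32, m along the optical axis (not along the pixel's ray), 0 where there is no reading.
- manip.camera_model(name): a dict with "fx", "fy", "cx", "cy" (pixels), "origin" and "attitude" of the camera in the world. Camera axes: x right, y up, looking along -z (the intrinsics and any distortion apply to the point x, -y, -z); pixel columns grow to the right and rows downward; lengths in m; the calibration is good to about 2 mm. A picture is of the moment at which its call begins: read the wrist's pose just before it. camera_model takes no time and is no camera call; for the wrist camera it gives the pose at the moment of the call.
- manip.sign_off(): hands the job in; it is judged then, once.
The state is a dict: "t": time; "q": joint angles; "qd": joint speeds; "tau": joint torques, N m; "tcp_pos": TCP position; "tool_rot": TCP orientation; "force": force on the tool from outside, world axes, zero at the start; "ft_torque": the same for the moment, N m; "finger_gap": opening from 0.0 (shut) to 1.0 (fully open); "gripper_force": force on a finger pad.
Only numpy, scipy, OpenCV 4.12 (cv2) and the standard library are available. Lean on these libraries where they do the work, as an engineer would, in place of code of your own. Each camera call takes 0.05 s, during which the arm holds its last target. There are 200 camera calls.

## Task

The tray of tins is cranked up and held by the pawl. Pull up the red crank handle to lift the pawl clear of the ratchet, keep it lifted and let the crank turn back slowly under the load until you feel the tray come down on its rubber-capped stop, without pressing the tray hard onto it; then let go, with the tray's full weight resting on the stop. Do not let the tray drop, keep the tins standing on it, and leave the pots, the caddy and the tongs where they are.

Things in the scene. Friction and masses are not known exactly. Their poses are not given: they have to be found in the camera images.
- knob_grip (a point): Middle of the red upright handle at the end of the crank: a vertical smooth cylinder, 23 mm diameter, 45 mm tall, with a wider cap (32 mm diameter) on top whose top lies 28 mm above this point; the white crank arm is 25 mm below this point. The handle spins freely on its pin, so it can be held with one fixed gripper direction all the way round. It is also the pull of the pawl: pulled straight up it lifts the red pawl under the crank arm out of the ratchet teeth. Z axis up.
- crank_axis (a point): Point on the vertical axis of the crank, level with the seated handle's middle (253 mm above the work surface). The handle circles it at 50 mm radius. Its axes are the riser's axes.
- crank (a joint): Crank angle (rad), 0 at the start; grows counter-clockwise seen from above, and that lowers the tray: 18 mm per rad. Driven by the tray's weight, which pulls at the handle with about 5 to 8 N in the lowering direction (less, down to 3 N, while it turns). Nothing but the pawl or the hand holds the crank: let go with the pawl out, it runs away. A slow descent is about 0.5 to 1 rad/s; over 2 rad/s counts as dropped.
- pawl (a joint): Lift of the pawl with its handle relative to the crank arm (m): 0 seated, 0.014 at its upper stop. A spring pushes it down (4 N seated, 7.5 N at the top). The teeth are 7 mm high, one every 20 degrees, so it is clear above 0.008; let down early it drops between the teeth and locks the crank against lowering. Turning the other way (raising) it clicks over the ramps. While loaded it rubs on its tooth (1 to 2 N more to lift it).
- riser: White steel shelf riser clamped to the -y edge of a walnut-effect shelf board (300 x 380 x 22 mm, its top 45 mm above the work surface, from 35 to 415 mm along +y of the riser). Origin under the post, at the work surface below the crank axis; z up, y from the post to the tray. On the post, a round head (128 mm diameter, top at 195 mm) carries the ratchet ring.
- tray: White steel tray, 170 x 170 mm with a 14 mm rim, floor 4 mm thick, on arms from a carriage on the post. Origin under the centre of its floor, 175 mm above the work surface at the start. It moves only up and down, geared to the crank. With the tins it weighs 1.6 to 2.1 kg.
- stop: Screw stop on the shelf board under the tray, with a black rubber cap, 24 mm diameter, on top. Origin at its foot on the board. The cap has been screwed to another height each time, which this pose does not show: the tray comes down on it after 20 to 50 mm of descent (crank 1.11 to 2.78 rad). When the tray lands, the pull of the weight at the handle vanishes; 1 N pushed further at the handle presses about 2.8 N more on the stop.
- tin0: Full green tin with a steel band, 68 mm diameter, 42 mm tall, about 250 g, loose on the tray. Origin at the centre of its underside, z up.
- tin1: Full ochre tin with a steel band, 68 mm diameter, 42 mm tall, about 250 g, loose on the tray. Origin at the centre of its underside, z up.
- tin2: Full red tin with a steel band, 68 mm diameter, 42 mm tall, about 250 g, loose on the tray. Origin at the centre of its underside, z up.
- tin3: Full blue tin with a steel band, 68 mm diameter, 42 mm tall, about 250 g, loose on the tray. Origin at the centre of its underside, z up.
- pot0: White ceramic pot with a wooden lid, 68 mm diameter, 64 mm tall, on the shelf board under the tray. Origin at the centre of its underside. Bystander.
- pot1: White ceramic pot with a wooden lid, 68 mm diameter, 64 mm tall, on the shelf board under the tray. Origin at the centre of its underside. Bystander.
- caddy: Plastic tea caddy, pale green with a cream lid, 79 x 74 x 101 mm, on the shelf board. Origin at the centre of its underside. Bystander.
- tongs: Steel kitchen tongs, 210 mm long along their y, 12 mm thick, lying on the shelf board. Bystander.
Mind the look-alikes: they are no part of the job. Leave any pink or purple look-alike of the tin1 alone.

How it is judged:
By the outcome, as a careful person would: the job done as asked, in the order asked, and still so for the second after the job is handed in, with the robot touching nothing.
It also fails if it takes over 69 s, if anything falls off the work surface, if the arm or the gripper's body presses on something with over 40 N, if the wrist force passes 120 N, or if a joint passes its speed limit or range.

## Working session

There is one attempt and no reset: what is moved stays moved. The work goes in short steps, Python scripts to look and compute and a shell command to move; the robot and the scene stay as the last step left them, time stands still between calls to the robot, and variables do not carry over. Pictures are saved under pics/ and viewed, at most 10 in all, crops included, and the job is handed in when it is done.

```bash
mkdir -p pics; ls
cat > h.py <<'E'
import numpy as np,cv2
from station import manip
from scipy.spatial.transform import Rotation as R
def cam(n):
    m=manip.camera_model(n); a=np.array(m['attitude'],float)
    m['R']=a if a.shape==(3,3) else R.from_quat(a).as_matrix(); return m
def pts(n,d,m):
    v,u=np.mgrid[:420,:560]
    c=np.stack([(u-m['cx'])/m['fx']*d,-(v-m['cy'])/m['fy']*d,-d],-1)
    return c@m['R'].T+np.array(m['origin'])
E
python3 - <<'E'
from h import *
print(manip.sense())
ims=[]
for n in("scene","side"):
    m=cam(n);print({k:m[k] for k in m if k!='R'})
    p,d=manip.snapshot(n);np.savez(f'{n}.npz',p=p,d=d)
    cv2.imwrite(f'pics/{n}.png',p[:,:,::-1])
    P=pts(n,d,m);h=cv2.cvtColor(p,cv2.COLOR_RGB2HSV)
    mk=((h[...,0]<6)|(h[...,0]>174))&(h[...,1]>150)&(h[...,2]>70)&(d>0)
    k,l,s,c=cv2.connectedComponentsWithStats(mk.astype(np.uint8))
    for i in range(1,k):
        if s[i,4]>15:
            q=P[l==i];print(n,s[i],np.median(q,0).round(3),q.min(0).round(3),q.max(0).round(3))
E
```

```text
pics
{'t': 0.0, 'q': array([ 1.14649326e+00,  5.28488434e-01,  1.43392734e+00, -4.99590170e-06,
        1.18138479e+00, -1.78483400e-01]), 'qd': array([ 0.00030281, -0.00115847, -0.00230088, -0.00129482,  0.0023797 ,
       -0.00032065]), 'tau': array([-3.38779125e-05, -4.42358565e+01, -1.78020555e+01, -3.44304844e-04,
        8.51510471e-03, -2.14511510e-05]), 'tcp_pos': array([0.15181911, 0.60569414, 0.3029118 ]), 'tool_rot': array([ 1.22599586e-01,  9.92455602e-01, -1.05487863e-03, -3.25504296e-04]), 'force': array([-0.54633121,  1.40919939,  0.26977333]), 'ft_torque': array([0.00399205, 0.00506758, 0.00486016]), 'gripper_force': 0.0, 'finger_gap': 0.9992743357645383}
{'fx': 440.31452622485705, 'fy': 440.31452622485705, 'cx': 279.36097023020073, 'cy': 205.49231800654786, 'origin': array([ 1.34041297, -0.00598522,  0.75746078]), 'attitude': array([0.32188781, 0.2905909 , 0.61648231, 0.65718699])}
scene [187 138  15  27 302] [ 0.527 -0.121  0.266] [ 0.016 -0.207  0.002] [ 0.536 -0.106  0.284]
scene [271 154  30  17 393] [0.518 0.074 0.222] [0.482 0.042 0.219] [0.551 0.107 0.225]
scene [195 171   6   4  21] [ 0.523 -0.122  0.204] [ 0.519 -0.127  0.198] [ 0.528 -0.116  0.209]
scene [271 170   5   7  18] [0.53  0.044 0.202] [0.522 0.042 0.19 ] [0.539 0.05  0.207]
{'fx': 535.9703066889065, 'fy': 535.9703066889065, 'cx': 283.8981759981775, 'cy': 213.666395070545, 'origin': array([0.2284853 , 0.85153341, 0.96510516]), 'attitude': array([-0.08310162,  0.40179788,  0.89258919, -0.18691475])}
side [331 142  14  25 247] [ 0.517 -0.111  0.265] [ 0.505 -0.529 -0.003] [ 0.621 -0.102  0.283]
side [290 209  32  21 524] [0.516 0.078 0.221] [0.485 0.046 0.216] [0.549 0.11  0.225]
side [292 230  28  14 231] [0.504 0.106 0.192] [0.484 0.079 0.178] [0.535 0.112 0.209]
```

Run:
```python
from h import *
a=cv2.imread('pics/scene.png');b=cv2.imread('pics/side.png')
o=np.vstack([cv2.resize(a[100:300,120:430],None,fx=1.5,fy=1.5),cv2.resize(b[90:290,180:490],None,fx=1.5,fy=1.5)])
cv2.imwrite('pics/c1.png',o)
for n in("scene","side"):
    z=np.load(n+'.npz');P=pts(n,z['d'],cam(n));p=z['p'];h=cv2.cvtColor(p,cv2.COLOR_RGB2HSV)
    # cap top: red pts z>.277
    mk=((h[...,0]<6)|(h[...,0]>174))&(h[...,1]>130)&(P[...,2]>.276)&(P[...,2]<.29)
    q=P[mk];print(n,'cap',len(q),q.mean(0),q.min(0),q.max(0))
    # head top at 0.195 and tray
    mk=(abs(P[...,2]-.195)<.004)&(h[...,1]<60)&(P[...,1]<.0)&(P[...,0]>.3)
    q=P[mk];print('head',len(q),q.min(0),q.max(0))
    mk=(abs(P[...,2]-.227)<.02)&(abs(P[...,0]-.5)<.3)&(P[...,1]<.03)&(P[...,1]>-.3)
    q=P[mk];print('arm',len(q),q.min(0),q.max(0),q.mean(0))
    # tin tops
    mk=(abs(P[...,2]-.221)<.004)&(h[...,1]>80)&(P[...,1]>-.05)
    k,l,s,c=cv2.connectedComponentsWithStats(mk.astype(np.uint8))
    for i in range(1,k):
        if s[i,4]>60: q=P[l==i];print(n,s[i],((q.min(0)+q.max(0))/2).round(3),np.median(p[l==i],0))
```

```text
scene cap 119 [ 0.5220435  -0.12123106  0.28085104] [ 0.50439207 -0.13623026  0.27625989] [ 0.53626285 -0.10622455  0.28352193]
head 884 [ 0.47813364 -0.22873489  0.19101837] [ 0.63405454 -0.03621316  0.19898095]
arm 1579 [ 0.47787346 -0.18017711  0.2070029 ] [0.62219921 0.02935203 0.24668346] [ 0.55518977 -0.04155329  0.22180657]
scene [370   0  47   5  78] [-0.838  0.695  0.221] [108.5  77.   49. ]
scene [318   2  34   3  61] [-0.812  0.412  0.221] [114.  81.  51.]
scene [236 154  30  17 387] [ 0.513 -0.003  0.222] [ 69. 122.  94.]
scene [271 154  30  17 416] [0.516 0.075 0.222] [203.  78.  59.]
scene [233 172  33  20 507] [ 0.587 -0.008  0.222] [238. 170.  75.]
scene [271 173  30  19 437] [0.591 0.068 0.222] [ 83.  97. 126.]
side cap 99 [ 0.51929165 -0.11719502  0.27926326] [ 0.50516767 -0.13798339  0.27606123] [ 0.53519627 -0.10209356  0.28307457]
head 987 [ 0.37659047 -1.31812348  0.19100605] [ 0.72384303 -0.01152123  0.19899356]
arm 1337 [ 0.47857508 -0.17687176  0.20713307] [0.6201039  0.02999237 0.24689531] [ 0.54591072 -0.01745888  0.22039274]
side [275 178  31  20 468] [ 0.587 -0.005  0.221] [144. 103.  51.]
side [306 188  30  20 458] [0.513 0.    0.22 ] [45. 75. 60.]
side [259 199  30  20 467] [0.592 0.073 0.221] [51. 61. 78.]
side [289 208  33  23 568] [0.517 0.077 0.221] [117.  50.  40.]
```

View pics/c1.png

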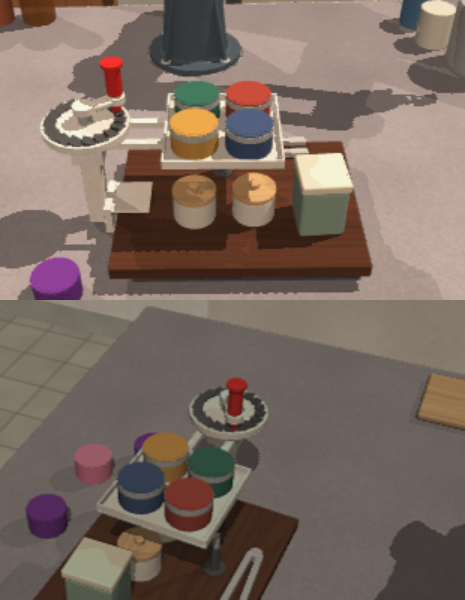

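The crop shows the crank head with the red handle at scene (195,152) and side (338,154). The tins are tightly packed on the tray, and the stop is the dark post under the tray near scene (268,213) and side (323,262). Next I measure the ring centre and the stop cap height.

Run:
```python
from h import *
a=cv2.imread('pics/scene.png');b=cv2.imread('pics/side.png')
o=np.hstack([cv2.resize(a[190:240,240:300],None,fx=6,fy=6),cv2.resize(b[230:290,290:350],None,fx=5,fy=5)])if 0 else np.hstack([cv2.resize(a[180:250,235:305],(400,400)),cv2.resize(b[225:295,290:360],(400,400))])
o=np.vstack([o,np.hstack([cv2.resize(a[130:180,140:230],(400,200)),cv2.resize(b[135:195,290:380],(400,200))])])
cv2.imwrite('pics/c2.png',o)
for n,(r0,r1,c0,c1) in dict(scene=(190,235,250,290),side=(235,285,305,345)).items():
    z=np.load(n+'.npz');P=pts(n,z['d'],cam(n));p=z['p'];h=cv2.cvtColor(p,cv2.COLOR_RGB2HSV)
    mk=np.zeros((420,560),bool);mk[r0:r1,c0:c1]=1
    mk&=(P[...,2]>.055)&(P[...,2]<.172)&(h[...,1]<90)&(h[...,2]<100)
    k,l,s,c=cv2.connectedComponentsWithStats(mk.astype(np.uint8))
    for i in range(1,k):
        if s[i,4]>8: q=P[l==i];print(n,'stop',s[i],np.median(q,0).round(3),q.min(0).round(3),q.max(0).round(3),np.median(p[l==i],0))
    # ring: dark teeth
    mk=(h[...,2]<110)&(h[...,1]<90)&(abs(P[...,2]-.197)<.012)&(abs(P[...,0]-.54)<.1)&(abs(P[...,1]+.15)<.1)
    q=P[mk];print('ring',len(q),cv2.minEnclosingCircle(q[:,:2].astype(np.float32)),np.median(q,0),q.min(0),q.max(0))
    # white crank arm
    mk=(abs(P[...,2]-.226)<.015)&(h[...,1]<60)&(abs(P[...,0]-.54)<.1)&(abs(P[...,1]+.15)<.09)
    q=P[mk];print('arm',len(q),q.min(0),q.max(0),q.mean(0))
```

```text
ring 528 ((0.5438661575317383, -0.16661304235458374), 0.060475803911685944) [ 0.56890504 -0.17494766  0.19990095] [ 0.48366876 -0.22419358  0.19405204] [ 0.60355834 -0.10832622  0.20729149]
arm 216 [ 0.51537447 -0.18017711  0.2140948 ] [ 0.55946673 -0.10761435  0.22836736] [ 0.54026799 -0.15084239  0.22339936]
side stop [319 237  11  32 156] [0.482 0.045 0.091] [0.473 0.032 0.055] [0.492 0.051 0.146] [47. 44. 42.]
ring 559 ((0.5462405681610107, -0.16189372539520264), 0.06560180336236954) [ 0.54259962 -0.14962167  0.19766391] [ 0.48073975 -0.22479007  0.18564812] [ 0.60104825 -0.09801406  0.2053755 ]
arm 128 [ 0.50693616 -0.17687176  0.21106472] [ 0.55926823 -0.10162707  0.23882508] [ 0.53240177 -0.13033893  0.22118582]
```

View pics/c2.png

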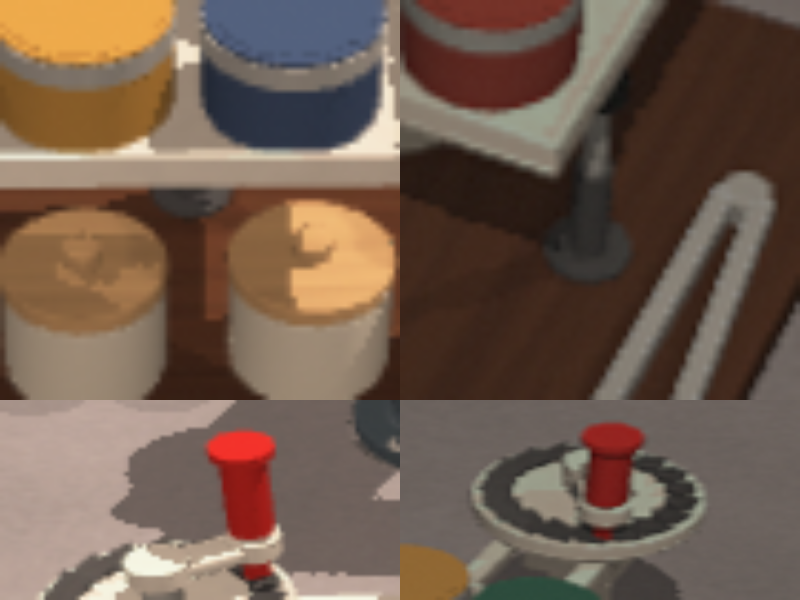

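```bash
R='{"dp":[-0.0445,-0.0513,-0.0167],"delta_rot":[0,0,0],"fingers":0.6}'
python3 -m crank '[{"dp":[-0.0445,-0.0513,-0.0167],"delta_rot":[0,0,0],"fingers":0.6},{"dp":[-0.0445,-0.0513,-0.0167],"delta_rot":[0,0,0],"fingers":0.6},{"dp":[-0.0445,-0.0513,-0.0167],"delta_rot":[0,0,0],"fingers":0.6},{"dp":[-0.0445,-0.0513,-0.0167],"delta_rot":[0,0,0],"fingers":0.6},{"dp":[-0.0445,-0.0513,-0.0167],"delta_rot":[0,0,0],"fingers":0.6},{"dp":[-0.0445,-0.0513,-0.0167],"delta_rot":[0,0,0],"fingers":0.6},{"dp":[-0.0445,-0.0513,-0.0167],"delta_rot":[0,0,0],"fingers":0.6},{"dp":[-0.0445,-0.0513,-0.0167],"delta_rot":[0,0,0],"fingers":0.6},{"dp":[-0.0445,-0.0513,-0.0167],"delta_rot":[0,0,0],"fingers":0.6},{"dp":[-0.0445,-0.0513,-0.0167],"delta_rot":[0,0,0],"fingers":0.6},{"dp":[-0.0445,-0.0513,-0.0167],"delta_rot":[0,0,0],"fingers":0.6},{"dp":[-0.0445,-0.0513,-0.0167],"delta_rot":[0,0,0],"fingers":0.6}]' 60
python3 -m crank '[{"dp":[-0.0445,-0.0513,0],"delta_rot":[0,0,0],"fingers":0.6},{"dp":[-0.0445,-0.0513,0],"delta_rot":[0,0,0],"fingers":0.6},{"dp":[-0.0445,-0.0513,0],"delta_rot":[0,0,0],"fingers":0.6},{"dp":[-0.0445,-0.0513,0],"delta_rot":[0,0,0],"fingers":0.6},{"dp":[-0.0445,-0.0513,0],"delta_rot":[0,0,0],"fingers":0.6},{"dp":[-0.0445,-0.0513,0],"delta_rot":[0,0,0],"fingers":0.6},{"dp":[-0.0445,-0.0513,0],"delta_rot":[0,0,0],"fingers":0.6},{"dp":[-0.0445,-0.0513,0],"delta_rot":[0,0,0],"fingers":0.6},{"dp":[-0.0445,-0.0513,0],"delta_rot":[0,0,0],"fingers":0.6},{"dp":[-0.0445,-0.0513,0],"delta_rot":[0,0,0],"fingers":0.6},{"dp":[-0.0445,-0.0513,0],"delta_rot":[0,0,0],"fingers":0.6},{"dp":[-0.0445,-0.0513,0],"delta_rot":[0,0,0],"fingers":0.6}]'
```

```text
t: 1.1
tcp_pos: [0.3361, 0.2411, 0.4043]
tool_rot: [0.122, 0.992, -0.0, -0.0]
force: [1.7, -0.0, 0.2]
finger_gap: 0.8
gripper_force: 0.0
t: 2.1
tcp_pos: [0.5204, -0.1224, 0.4037]
tool_rot: [0.123, 0.992, 0.0, -0.001]
force: [0.4, 0.3, -0.3]
finger_gap: 0.805
gripper_force: 0.0
```

Run:
```python
from h import *
s=manip.sense();print(s['tcp_pos'],s['force'])
m=cam('wrist');p,d=manip.snapshot('wrist');cv2.imwrite('pics/w1.png',p[:,:,::-1])
P=pts('wrist',d,m);h=cv2.cvtColor(p,cv2.COLOR_RGB2HSV)
mk=((h[...,0]<6)|(h[...,0]>174))&(h[...,1]>130)&(P[...,2]>.235)&(P[...,2]<.29)
q=P[mk];print('red',len(q),q.min(0),q.max(0))
q=q[q[:,2]>.276];print('cap',len(q),(q.min(0)+q.max(0))/2,np.ptp(q,axis=0))
mk=(h[...,2]<110)&(h[...,1]<90)&(abs(P[...,2]-.199)<.008)&(abs(P[...,0]-.54)<.1)&(abs(P[...,1]+.15)<.1)
q=P[mk];print('ring',len(q),cv2.minEnclosingCircle(q[:,:2].astype(np.float32)))
```

```text
[ 0.52040534 -0.12241713  0.4036513 ] [ 0.43804912  0.34341168 -0.26560408]
red 2406 [ 0.50300865 -0.13478348  0.23529786] [ 0.53475839 -0.10694375  0.28243247]
cap 2191 [ 0.51888352 -0.12086362  0.27922066] [0.03174974 0.02783973 0.00642363]
ring 4052 ((0.5444114208221436, -0.1621258556842804), 0.06285545974969864)
```

View pics/w1.png

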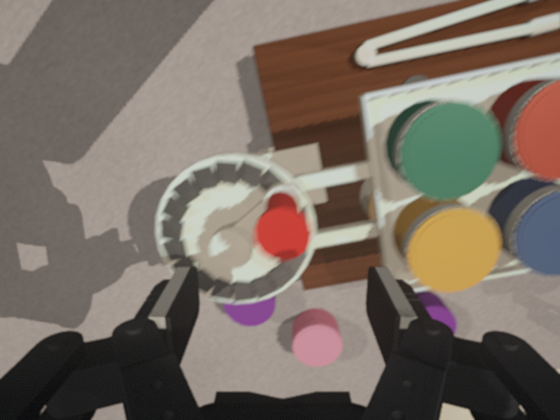

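The wrist view shows the red cap at (283,232), centred between the fingers, with the hub at (228,248) clear of the left finger's path. I'm descending.

```bash
python3 -m crank '[{"dp":[0.0024,0.0024,0.02],"delta_rot":[0,0,0],"fingers":0.2},{"dp":[0,0,0.02],"delta_rot":[0,0,0],"fingers":0.2},{"dp":[0,0,0.02],"delta_rot":[0,0,0],"fingers":0.2},{"dp":[0,0,0.02],"delta_rot":[0,0,0],"fingers":0.2},{"dp":[0,0,0.02],"delta_rot":[0,0,0],"fingers":0.2},{"dp":[0,0,0.02],"delta_rot":[0,0,0],"fingers":0.2},{"dp":[0,0,0.02],"delta_rot":[0,0,0],"fingers":0.2},{"dp":[0,0,0.02],"delta_rot":[0,0,0],"fingers":0.2},{"dp":[0,0,0.02],"delta_rot":[0,0,0],"fingers":0.2},{"dp":[0,0,0.01],"delta_rot":[0,0,0],"fingers":0.2},{"dp":[0,0,0],"delta_rot":[0,0,0],"fingers":0.2}]' 60
python3 -m crank '[{"dp":[0,0,0],"delta_rot":[0,0,0],"fingers":-1},{"dp":[0,0,0],"delta_rot":[0,0,0],"fingers":-1},{"dp":[0,0,0],"delta_rot":[0,0,0],"fingers":-1},{"dp":[0,0,0],"delta_rot":[0,0,0],"fingers":-1},{"dp":[0,0,0],"delta_rot":[0,0,0],"fingers":-1},{"dp":[0,0,0],"delta_rot":[0,0,0],"fingers":-1},{"dp":[0,0,0],"delta_rot":[0,0,0],"fingers":-1},{"dp":[0,0,0],"delta_rot":[0,0,0],"fingers":-1}]'
```

```text
t: 3.07
tcp_pos: [0.5187, -0.1191, 0.3076]
tool_rot: [0.123, 0.992, 0.0, -0.001]
force: [-1.1, -0.5, -0.2]
finger_gap: 0.606
gripper_force: 0.0
t: 3.73
tcp_pos: [0.5196, -0.1198, 0.3097]
tool_rot: [0.123, 0.992, -0.001, 0.001]
force: [-1.5, -3.0, 3.7]
finger_gap: 0.313
gripper_force: 58.8
```

```bash
python3 -m crank '[{"dp":[0,0,-0.004],"delta_rot":[0,0,0],"fingers":-1},{"dp":[0,0,-0.004],"delta_rot":[0,0,0],"fingers":-1},{"dp":[0,0,-0.004],"delta_rot":[0,0,0],"fingers":-1},{"dp":[0,0,0],"delta_rot":[0,0,0],"fingers":-1}]'
python3 -m crank '[{"dp":[0,0,-0.004],"delta_rot":[0,0,0],"fingers":-1},{"dp":[0,0,-0.004],"delta_rot":[0,0,0],"fingers":-1},{"dp":[0,0,0],"delta_rot":[0,0,0],"fingers":-1}]'
python3 - <<'E'
from h import *
p,d=manip.snapshot('scene');q,d=manip.snapshot('side');cv2.imwrite('pics/g1.png',np.hstack([cv2.resize(p[110:190,150:250],(400,320)),cv2.resize(q[120:200,290:390],(400,320))])[:,:,::-1])
E
```

```text
t: 4.07
tcp_pos: [0.5193, -0.1197, 0.3142]
tool_rot: [0.123, 0.992, -0.0, -0.0]
force: [1.9, -4.4, -5.9]
finger_gap: 0.31
gripper_force: 59.4
t: 4.32
tcp_pos: [0.5181, -0.1202, 0.3183]
tool_rot: [0.122, 0.992, -0.001, -0.002]
force: [-1.3, -6.7, -6.6]
finger_gap: 0.309
gripper_force: 59.5
```

View pics/g1.png

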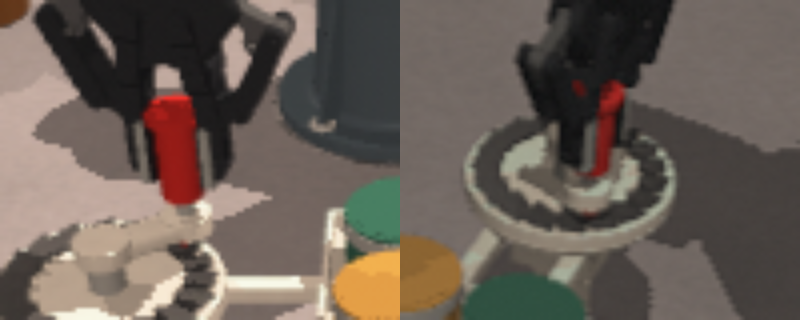

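The pin is visible below the raised handle, so the pawl is lifting. I'll work out the arc steps next.

```bash
cat >> h.py <<'E'
def arc(c,a0,step,n,r=.05):
    Rm=np.array([[-.96994,.24335],[.24335,.96994]])
    for i in range(n):
        a=a0+step*np.array([i,i+1]);d=r*np.array([np.cos(a[1])-np.cos(a[0]),np.sin(a[1])-np.sin(a[0])])
        print(np.round(Rm@d/.5,4))
E
python3 - <<'E'
from h import *
arc(0,np.deg2rad(121.5),.05,32)
E
python3 -m crank '[{"dp":[0,0,-0.003],"delta_rot":[0,0,0],"fingers":-1},{"dp":[0,0,-0.003],"delta_rot":[0,0,0],"fingers":-1},{"dp":[0,0,0],"delta_rot":[0,0,0],"fingers":-1}]'
```

```text
[ 0.0034 -0.0037]
[ 0.0032 -0.0038]
[ 0.003 -0.004]
[ 0.0028 -0.0041]
[ 0.0026 -0.0043]
[ 0.0024 -0.0044]
[ 0.0022 -0.0045]
[ 0.0019 -0.0046]
[ 0.0017 -0.0047]
[ 0.0015 -0.0048]
[ 0.0012 -0.0048]
[ 0.001  -0.0049]
[ 0.0007 -0.0049]
[ 0.0005 -0.005 ]
[ 0.0003 -0.005 ]
[ 0.    -0.005]
[-0.0002 -0.005 ]
[-0.0005 -0.005 ]
[-0.0007 -0.0049]
[-0.001  -0.0049]
[-0.0012 -0.0048]
[-0.0015 -0.0048]
[-0.0017 -0.0047]
[-0.0019 -0.0046]
[-0.0022 -0.0045]
[-0.0024 -0.0044]
[-0.0026 -0.0043]
[-0.0028 -0.0041]
[-0.003 -0.004]
[-0.0032 -0.0038]
[-0.0034 -0.0037]
[-0.0036 -0.0035]
t: 4.67
tcp_pos: [0.5179, -0.1203, 0.3211]
tool_rot: [0.122, 0.992, -0.001, -0.002]
force: [-1.6, -9.2, -8.8]
finger_gap: 0.312
gripper_force: 59.5
```

```bash
python3 -m crank '[{"dp":[0.0034,-0.0037,0],"delta_rot":[0,0,0],"fingers":-1},{"dp":[0.0032,-0.0038,0],"delta_rot":[0,0,0],"fingers":-1},{"dp":[0.003,-0.004,0],"delta_rot":[0,0,0],"fingers":-1},{"dp":[0.0028,-0.0041,0],"delta_rot":[0,0,0],"fingers":-1}]'
```

```text
t: 5.0
tcp_pos: [0.5101, -0.1261, 0.3209]
tool_rot: [0.122, 0.992, -0.001, -0.002]
force: [-1.7, -5.5, -7.6]
finger_gap: 0.308
gripper_force: 59.5
```

```bash
python3 -m crank '[{"dp":[0.0026,-0.0043,0],"delta_rot":[0,0,0],"fingers":-1},{"dp":[0.0024,-0.0044,0],"delta_rot":[0,0,0],"fingers":-1},{"dp":[0.0022,-0.0045,0],"delta_rot":[0,0,0],"fingers":-1},{"dp":[0.0019,-0.0046,0],"delta_rot":[0,0,0],"fingers":-1},{"dp":[0.0017,-0.0047,0],"delta_rot":[0,0,0],"fingers":-1},{"dp":[0.0015,-0.0048,0],"delta_rot":[0,0,0],"fingers":-1}]'
python3 -m crank '[{"dp":[0.0012,-0.0048,0],"delta_rot":[0,0,0],"fingers":-1},{"dp":[0.001,-0.0049,0],"delta_rot":[0,0,0],"fingers":-1},{"dp":[0.0007,-0.0049,0],"delta_rot":[0,0,0],"fingers":-1},{"dp":[0.0005,-0.005,0],"delta_rot":[0,0,0],"fingers":-1},{"dp":[0.0003,-0.005,0],"delta_rot":[0,0,0],"fingers":-1}]'
```

```text
t: 5.5
tcp_pos: [0.5008, -0.1373, 0.3209]
tool_rot: [0.122, 0.992, -0.0, -0.002]
force: [-1.2, -4.4, -7.7]
finger_gap: 0.31
gripper_force: 59.5
t: 5.92
tcp_pos: [0.4959, -0.1485, 0.3209]
tool_rot: [0.122, 0.992, 0.0, -0.002]
force: [-2.3, -4.2, -8.0]
finger_gap: 0.308
gripper_force: 59.5
```

```bash
python3 -m crank '[{"dp":[0,-0.005,0],"delta_rot":[0,0,0],"fingers":-1},{"dp":[-0.0002,-0.005,0],"delta_rot":[0,0,0],"fingers":-1},{"dp":[-0.0005,-0.005,0],"delta_rot":[0,0,0],"fingers":-1},{"dp":[-0.0007,-0.0049,0],"delta_rot":[0,0,0],"fingers":-1},{"dp":[-0.001,-0.0049,0],"delta_rot":[0,0,0],"fingers":-1},{"dp":[-0.0012,-0.0048,0],"delta_rot":[0,0,0],"fingers":-1}]'
python3 - <<'E'
from h import *
t=[]
s=manip.sense();c=s['tcp_pos'][:2]-[.5444,-.1628];a=np.arctan2(c[1],c[0]);print(np.rad2deg(a),(a-np.deg2rad(121.6))%6.283,np.hypot(*c),s['force'])
arc(0,a,.03,24)
E
```

```text
t: 6.42
tcp_pos: [0.4936, -0.1633, 0.3208]
tool_rot: [0.122, 0.992, 0.0, -0.003]
force: [-3.0, -5.1, -7.6]
finger_gap: 0.311
gripper_force: 59.5
-179.4557479239631 1.028585966672762 0.05076098025068301 [-3.02560821 -5.13241106 -7.56685063]
[-0.0008 -0.0029]
[-0.0009 -0.0029]
[-0.001  -0.0028]
[-0.0011 -0.0028]
[-0.0011 -0.0028]
[-0.0012 -0.0027]
[-0.0013 -0.0027]
[-0.0014 -0.0027]
[-0.0015 -0.0026]
[-0.0015 -0.0026]
[-0.0016 -0.0025]
[-0.0017 -0.0025]
[-0.0018 -0.0024]
[-0.0018 -0.0024]
[-0.0019 -0.0023]
[-0.002  -0.0023]
[-0.002  -0.0022]
[-0.0021 -0.0021]
[-0.0022 -0.0021]
[-0.0022 -0.002 ]
[-0.0023 -0.0019]
[-0.0024 -0.0019]
[-0.0024 -0.0018]
[-0.0025 -0.0017]
```

```bash
python3 -m crank '[{"dp":[-0.0008,-0.0029,0],"delta_rot":[0,0,0],"fingers":-1},{"dp":[-0.0009,-0.0029,0],"delta_rot":[0,0,0],"fingers":-1},{"dp":[0,0,0],"delta_rot":[0,0,0],"fingers":-1}]'
```

```text
t: 6.67
tcp_pos: [0.4938, -0.1669, 0.3208]
tool_rot: [0.122, 0.992, -0.0, -0.003]
force: [-3.3, -6.1, -6.8]
finger_gap: 0.311
gripper_force: 59.5
```

```bash
python3 -m crank '[{"dp":[-0.001,-0.0028,0],"delta_rot":[0,0,0],"fingers":-1},{"dp":[0,0,0],"delta_rot":[0,0,0],"fingers":-1}]'
```

```text
t: 6.83
tcp_pos: [0.4939, -0.1683, 0.3209]
tool_rot: [0.122, 0.992, -0.0, -0.003]
force: [-3.9, -5.2, -6.6]
finger_gap: 0.304
gripper_force: 59.5
```

```bash
python3 -m crank '[{"dp":[-0.0006,-0.0028,0],"delta_rot":[0,0,0],"fingers":-1},{"dp":[-0.0001,0,0],"delta_rot":[0,0,0],"fingers":-1}]'
```

```text
t: 7.0
tcp_pos: [0.494, -0.1698, 0.3209]
tool_rot: [0.122, 0.992, -0.0, -0.003]
force: [-3.7, -6.2, -6.8]
finger_gap: 0.305
gripper_force: 59.5
```

```bash
python3 -m crank '[{"dp":[-0.0007,-0.0028,0],"delta_rot":[0,0,0],"fingers":-1},{"dp":[0,0,0],"delta_rot":[0,0,0],"fingers":-1}]'
```

```text
t: 7.17
tcp_pos: [0.4942, -0.1713, 0.321]
tool_rot: [0.122, 0.992, -0.0, -0.002]
force: [-3.1, -5.9, -8.2]
finger_gap: 0.305
gripper_force: 59.5
```

```bash
python3 -m crank '[{"dp":[-0.0008,-0.0028,0],"delta_rot":[0,0,0],"fingers":-1},{"dp":[0,0,0],"delta_rot":[0,0,0],"fingers":-1}]'
```

```text
t: 7.33
tcp_pos: [0.4944, -0.1728, 0.321]
tool_rot: [0.122, 0.992, -0.0, -0.002]
force: [-3.2, -5.3, -6.9]
finger_gap: 0.308
gripper_force: 59.5
```

```bash
python3 -m crank '[{"dp":[-0.0011,-0.0027,0],"delta_rot":[0,0,0],"fingers":-1},{"dp":[0,0,0],"delta_rot":[0,0,0],"fingers":-1}]'
```

```text
t: 7.5
tcp_pos: [0.4947, -0.1743, 0.3211]
tool_rot: [0.122, 0.992, -0.001, -0.002]
force: [-2.9, -5.6, -7.7]
finger_gap: 0.311
gripper_force: 59.5
```

```bash
python3 -m crank '[{"dp":[-0.0012,-0.0027,0],"delta_rot":[0,0,0],"fingers":-1},{"dp":[0,0,0],"delta_rot":[0,0,0],"fingers":-1}]'
```

```text
t: 7.67
tcp_pos: [0.495, -0.1758, 0.3211]
tool_rot: [0.122, 0.992, -0.001, -0.002]
force: [-2.8, -6.0, -8.3]
finger_gap: 0.307
gripper_force: 59.5
```

```bash
python3 -m crank '[{"dp":[-0.0012,-0.0027,0],"delta_rot":[0,0,0],"fingers":-1},{"dp":[0,0,0],"delta_rot":[0,0,0],"fingers":-1}]'
```

```text
t: 7.83
tcp_pos: [0.4953, -0.1774, 0.3211]
tool_rot: [0.122, 0.992, -0.001, -0.002]
force: [-1.9, -6.7, -8.0]
finger_gap: 0.312
gripper_force: 59.5
```

```bash
python3 -m crank '[{"dp":[-0.0014,-0.0027,0],"delta_rot":[0,0,0],"fingers":-1},{"dp":[0,0,0],"delta_rot":[0,0,0],"fingers":-1}]'
```

```text
t: 8.0
tcp_pos: [0.4958, -0.1789, 0.3212]
tool_rot: [0.122, 0.992, -0.001, -0.002]
force: [-2.7, -7.1, -7.1]
finger_gap: 0.307
gripper_force: 59.5
```

```bash
python3 -m crank '[{"dp":[-0.0015,-0.0026,0],"delta_rot":[0,0,0],"fingers":-1},{"dp":[0,0,0],"delta_rot":[0,0,0],"fingers":-1}]'
```

```text
t: 8.17
tcp_pos: [0.4963, -0.1804, 0.3212]
tool_rot: [0.122, 0.992, -0.001, -0.002]
force: [-2.8, -7.2, -8.5]
finger_gap: 0.308
gripper_force: 59.5
```

```bash
python3 -m crank '[{"dp":[-0.0015,-0.0026,0],"delta_rot":[0,0,0],"fingers":-1},{"dp":[0,0,0],"delta_rot":[0,0,0],"fingers":-1}]'
```

```text
t: 8.33
tcp_pos: [0.4968, -0.1819, 0.3212]
tool_rot: [0.122, 0.992, -0.001, -0.001]
force: [-2.2, -7.3, -8.6]
finger_gap: 0.309
gripper_force: 59.5
```

```bash
python3 -m crank '[{"dp":[-0.0013,-0.0028,0],"delta_rot":[0,0,0],"fingers":-1},{"dp":[0,0,0],"delta_rot":[0,0,0],"fingers":-1}]'
```

```text
t: 8.5
tcp_pos: [0.4973, -0.1835, 0.3213]
tool_rot: [0.122, 0.992, -0.001, -0.001]
force: [-2.6, -6.7, -7.1]
finger_gap: 0.307
gripper_force: 59.5
```

```bash
python3 -m crank '[{"dp":[-0.0014,-0.0027,0],"delta_rot":[0,0,0],"fingers":-1},{"dp":[0,0,0],"delta_rot":[0,0,0],"fingers":-1}]'
```

```text
t: 8.67
tcp_pos: [0.4979, -0.185, 0.3214]
tool_rot: [0.122, 0.992, -0.001, -0.001]
force: [-1.4, -7.3, -8.5]
finger_gap: 0.305
gripper_force: 59.5
```

```bash
python3 -m crank '[{"dp":[-0.0015,-0.0027,0],"delta_rot":[0,0,0],"fingers":-1},{"dp":[0,0,0],"delta_rot":[0,0,0],"fingers":-1}]'
```

```text
t: 8.83
tcp_pos: [0.4985, -0.1865, 0.3215]
tool_rot: [0.123, 0.992, -0.001, -0.0]
force: [-0.4, -6.9, -7.6]
finger_gap: 0.308
gripper_force: 59.5
```

```bash
python3 -m crank '[{"dp":[-0.0019,-0.0024,0],"delta_rot":[0,0,0],"fingers":-1},{"dp":[0,0,0],"delta_rot":[0,0,0],"fingers":-1}]'
```

```text
t: 9.0
tcp_pos: [0.4992, -0.1879, 0.3215]
tool_rot: [0.123, 0.992, -0.001, -0.0]
force: [-0.4, -7.4, -7.5]
finger_gap: 0.308
gripper_force: 59.5
```

```bash
python3 -m crank '[{"dp":[-0.002,-0.0023,0],"delta_rot":[0,0,0],"fingers":-1},{"dp":[0,0,0],"delta_rot":[0,0,0],"fingers":-1}]'
```

```text
t: 9.17
tcp_pos: [0.5, -0.1893, 0.3215]
tool_rot: [0.123, 0.992, -0.001, -0.0]
force: [-0.5, -7.0, -6.4]
finger_gap: 0.311
gripper_force: 59.5
```

```bash
python3 -m crank '[{"dp":[-0.002,-0.0022,0],"delta_rot":[0,0,0],"fingers":-1},{"dp":[0,0,0],"delta_rot":[0,0,0],"fingers":-1}]'
```

```text
t: 9.33
tcp_pos: [0.5008, -0.1906, 0.3215]
tool_rot: [0.123, 0.992, -0.001, -0.0]
force: [0.7, -7.6, -7.7]
finger_gap: 0.309
gripper_force: 59.5
```

Run:
```python
from h import *
o=[]
for n,(r,c) in dict(scene=(150,220),side=(205,270)).items():
    p,d=manip.snapshot(n);P=pts(n,d,cam(n));h=cv2.cvtColor(p,cv2.COLOR_RGB2HSV)
    o.append(cv2.resize(p[r:r+85,c:c+85],(400,400)))
    mk=(abs(P[...,0]-.484)<.02)&(abs(P[...,1]-.04)<.02)&(P[...,2]>.055)&(P[...,2]<.145)&(h[...,2]<110)
    if mk.any():print(n,mk.sum(),P[mk].min(0),P[mk].max(0))
    mk=(h[...,1]>80)&(abs(P[...,0]-.55)<.09)&(abs(P[...,1]-.035)<.09)&(P[...,2]>.16);print(np.percentile(P[mk][:,2],[50,70,90]))
cv2.imwrite('pics/s2.png',np.hstack(o)[:,:,::-1])
```

```text
[0.19204179 0.19271932 0.19358471]
side 96 [0.46820641 0.02904012 0.05533691] [0.49267207 0.05827744 0.14489549]
[0.1901317  0.19110708 0.19237029]
```

View pics/s2.png

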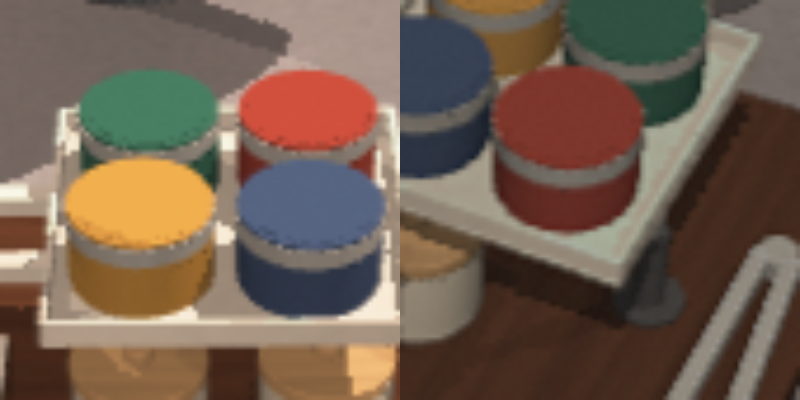

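Tins have come down about 29 mm and are standing. I'm feeling further for the stop.

```bash
python3 -m crank '[{"dp":[-0.0022,-0.0021,0],"delta_rot":[0,0,0],"fingers":-1},{"dp":[0,0,0],"delta_rot":[0,0,0],"fingers":-1}]'
```

```text
t: 9.6
tcp_pos: [0.5016, -0.1919, 0.3215]
tool_rot: [0.123, 0.992, -0.001, -0.0]
force: [0.5, -7.0, -6.8]
finger_gap: 0.312
gripper_force: 59.5
```

```bash
python3 -m crank '[{"dp":[-0.0022,-0.002,0],"delta_rot":[0,0,0],"fingers":-1},{"dp":[0,0,0],"delta_rot":[0,0,0],"fingers":-1}]'
```

```text
t: 9.77
tcp_pos: [0.5022, -0.1927, 0.3214]
tool_rot: [0.123, 0.992, -0.0, -0.001]
force: [-0.6, -5.7, -7.7]
finger_gap: 0.311
gripper_force: 59.5
```

```bash
python3 -m crank '[{"dp":[-0.0023,-0.0019,0],"delta_rot":[0,0,0],"fingers":-1},{"dp":[0,0,0],"delta_rot":[0,0,0],"fingers":-1}]'
```

```text
t: 9.93
tcp_pos: [0.5025, -0.1932, 0.3211]
tool_rot: [0.123, 0.992, 0.0, -0.002]
force: [-1.7, -4.2, -7.3]
finger_gap: 0.307
gripper_force: 59.5
```

```bash
python3 -m crank '[{"dp":[-0.0024,-0.0019,0],"delta_rot":[0,0,0],"fingers":-1},{"dp":[0,0,0],"delta_rot":[0,0,0],"fingers":-1}]'
```

```text
t: 10.1
tcp_pos: [0.503, -0.1936, 0.3212]
tool_rot: [0.123, 0.992, 0.001, -0.002]
force: [-3.7, -0.9, -8.0]
finger_gap: 0.31
gripper_force: 59.6
```

```bash
python3 -m crank '[{"dp":[0,0,0],"delta_rot":[0,0,0],"fingers":-1},{"dp":[0,0,0],"delta_rot":[0,0,0],"fingers":-1}]'
```

```text
t: 10.27
tcp_pos: [0.5032, -0.1937, 0.3215]
tool_rot: [0.122, 0.992, 0.001, -0.002]
force: [-4.1, -0.9, -8.1]
finger_gap: 0.308
gripper_force: 59.6
```

Tray has landed: the tangential pull has gone from about +6 N to −1.7 N. I'm easing the handle down and checking.

```bash
python3 -m crank '[{"dp":[0,0,0.003],"delta_rot":[0,0,0],"fingers":-1},{"dp":[0,0,0.003],"delta_rot":[0,0,0],"fingers":-1},{"dp":[0,0,0.003],"delta_rot":[0,0,0],"fingers":-1},{"dp":[0,0,0],"delta_rot":[0,0,0],"fingers":-1}]'
```

```text
t: 10.6
tcp_pos: [0.5033, -0.1937, 0.317]
tool_rot: [0.123, 0.992, 0.001, -0.001]
force: [-5.2, -1.4, -7.0]
finger_gap: 0.307
gripper_force: 59.6
```

```bash
python3 -m crank '[{"dp":[0,0,0.003],"delta_rot":[0,0,0],"fingers":-1},{"dp":[0,0,0.003],"delta_rot":[0,0,0],"fingers":-1},{"dp":[0,0,0],"delta_rot":[0,0,0],"fingers":-1}]'
```

```text
t: 10.85
tcp_pos: [0.5033, -0.1938, 0.3142]
tool_rot: [0.123, 0.992, 0.001, -0.001]
force: [-4.9, -0.9, -5.6]
finger_gap: 0.307
gripper_force: 59.6
```

Still spring-loaded and not blocked by a tooth. Opening now.

```bash
python3 -m crank '[{"dp":[0,0,0],"delta_rot":[0,0,0],"fingers":0.2},{"dp":[0,0,0],"delta_rot":[0,0,0],"fingers":0.2},{"dp":[0,0,0],"delta_rot":[0,0,0],"fingers":0.2},{"dp":[0,0,0],"delta_rot":[0,0,0],"fingers":0.2},{"dp":[0,0,0],"delta_rot":[0,0,0],"fingers":0.2},{"dp":[0,0,0],"delta_rot":[0,0,0],"fingers":0.2}]'
```

```text
t: 11.35
tcp_pos: [0.5047, -0.1946, 0.3152]
tool_rot: [0.123, 0.992, -0.0, 0.001]
force: [-0.1, -0.6, 0.4]
finger_gap: 0.599
gripper_force: 0.0
```

```bash
python3 -m crank '[{"dp":[0,0,-0.02],"delta_rot":[0,0,0],"fingers":0.2},{"dp":[0,0,-0.02],"delta_rot":[0,0,0],"fingers":0.2},{"dp":[0,0,-0.02],"delta_rot":[0,0,0],"fingers":0.2},{"dp":[0,0,-0.02],"delta_rot":[0,0,0],"fingers":0.2},{"dp":[0,0,-0.02],"delta_rot":[0,0,0],"fingers":0.2},{"dp":[0,0,-0.02],"delta_rot":[0,0,0],"fingers":0.2},{"dp":[0,0,-0.02],"delta_rot":[0,0,0],"fingers":0.2},{"dp":[0,0,-0.02],"delta_rot":[0,0,0],"fingers":0.2},{"dp":[0,0,-0.02],"delta_rot":[0,0,0],"fingers":0.2},{"dp":[0,0,-0.02],"delta_rot":[0,0,0],"fingers":0.2},{"dp":[0,0,0],"delta_rot":[0,0,0],"fingers":0.2}]'
python3 - <<'E'
from h import *
o=[]
for n,(r,c) in dict(scene=(110,150),side=(120,250)).items():
    p,d=manip.snapshot(n);P=pts(n,d,cam(n));h=cv2.cvtColor(p,cv2.COLOR_RGB2HSV)
    o.append(cv2.resize(p[r:r+150,c:c+150],(400,400)))
    mk=((h[...,0]<6)|(h[...,0]>174))&(h[...,1]>130)&(P[...,2]>.235)&(P[...,2]<.31)
    q=P[mk];q=q[q[:,1]<-.1];print('handle',np.median(q,0),q.max(0))
    mk=(h[...,1]>80)&(abs(P[...,0]-.55)<.09)&(abs(P[...,1]-.035)<.09)&(P[...,2]>.16);print('tintops',np.percentile(P[mk][:,2],[50,70,90]))
cv2.imwrite('pics/e1.png',np.hstack(o)[:,:,::-1])
E
```

```text
t: 12.27
tcp_pos: [0.505, -0.195, 0.4172]
tool_rot: [0.123, 0.992, -0.001, 0.002]
force: [0.6, 0.1, 1.2]
finger_gap: 0.598
gripper_force: 0.0
handle [ 0.5102685  -0.1931448   0.26882866] [ 0.51848821 -0.17910035  0.28515147]
tintops [0.19115251 0.1918172  0.19267893]
handle [ 0.50062306 -0.18482837  0.26939787] [ 0.5172672  -0.17204959  0.2833246 ]
tintops [0.18926096 0.19021216 0.19145448]
```

View pics/e1.png

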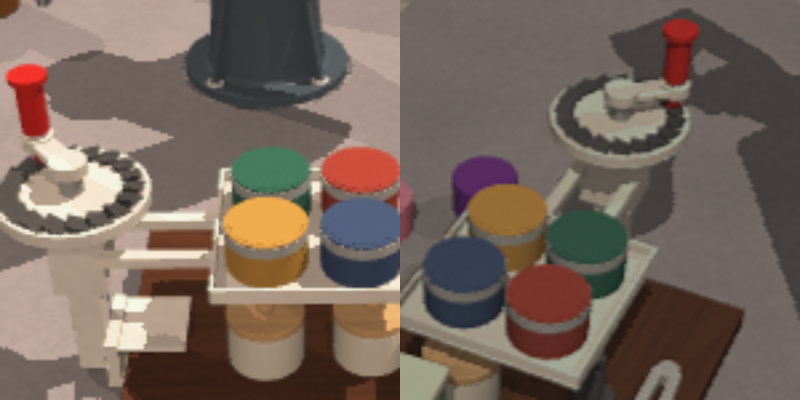

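```bash
python3 -c "
from station import manip
print(manip.sign_off())"
```

```text
the job is handed in; nothing more can be done
None
```

I lowered the tray about 30 mm onto its rubber stop and let go of the handle. The last pictures show all four tins still standing and the pawl back in its seat; I handed the job in at about 12 s and was given no verdict.

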